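# Close up the two cocktail shakers

## Robot

A 6-joint arm with a two-finger parallel gripper is mounted at the origin on a cart in front of the work surface, level with it; the furniture and walls round the work are solid. World frame = base frame: x ahead of the robot, y to its left, z up, the work surface at z = 0. Lengths are in m, angles in rad, forces in N, time in s.
With the tool pointing down it reaches from about 0.3 to 0.875 m from the base axis. Payload 4.2 kg.
Tool frame: the origin (TCP) lies between the finger pads; the fingertips stand 22 mm ahead of it and the grasp point (between the pads) lies 3 mm ahead of it; z points along the fingers, y is the line along which they close (so a half turn about z gives the same grasp; the last joint's range is limited). The gripper opens to 85 mm and grips with 20 to 120 N. Pads are 22 mm wide; open, the fingers measure 114 mm over their backs; the gripper's body (76 mm by 85 mm) begins 54 mm behind the grasp point. The pads swing forward as they close: fully open they stand 13 mm farther back than shut.
Start: joints at [1.121, 0.32, 1.565, -0, 1.257, -0.02], TCP at [0.24, 0.523, 0.253] pointing down, gripper open.
Joint ranges: [-3.11, 3.11], [-0.84, 2.01], [0.21, 2.61], [-1.34, 4.49], [0.05, 2.63], [-2.56, 2.56]. Speed limits (rad/s): [2.57, 2.57, 3.14, 3.14, 3.14, 3.14].

## Interface

Orientations are given as [roll, pitch, yaw] about the fixed x, y, z axes, in that order (R = Rz(yaw) Ry(pitch) Rx(roll)).
In Python, from bench import manip gives the robot as it stands.
- The arm moves only by the tool step_arm, never from a script. Its argument "increments" is a list that holds one entry, the list of rows, each a list of 7 numbers: the turn, a rotation vector about the world's x, y, z in degrees, then the shift along the world's x, y, z in m, then the opening, from 0 (shut) to 1 (fully open). A call has 1 to 8 rows; each row shifts and turns the commanded pose from where the row before left it; what a row does not reach is not made up. A row lasts 1/8 s, in which the tool goes at most 62.5 mm and 10.7 degrees, less where a joint would pass 70% of its speed; a pose out of reach is approached as far as the arm can. A call is refused whole if a number of a shift passes 0.0625 or a number of a turn 10.7, either way. A call with a gripper value outside its range is refused whole. The fingers move at their own pace and stop on an object; the grip force is fixed at half the most. Time passes only in rows, so rows that do not move let the fingers close. It gives the time, the measured TCP pose, the force, the opening and the grip force at its end, in the units of the state.
- manip.sense(): the state, without advancing time (a new reading comes with each control period).
- manip.grab_frame(name): name is "scene" or "top" or "wrist"; returns the picture (420x560x3 uint8, red, green, blue); there is no depth.
- manip.camera_model(name): a dict with "camera_matrix" (3x3 intrinsics, pixels), "dist" ([k1, k2, p1, p2, k3] as OpenCV has them; the pictures are not rectified), "eye" and "rotation" of the camera in the world. Camera axes: x right, y up, looking along -z (the intrinsics and any distortion apply to the point x, -y, -z); pixel columns grow to the right and rows downward; lengths in m; the calibration is good to about 2 mm. A picture is of the moment at which its call begins: read the wrist's pose just before it. camera_model takes no time and is no camera call; for the wrist camera it gives the pose at the moment of the call.
- manip.hand_in(): hands the job in; it is judged then, once.
Trained networks look in the newest picture that a camera, given by its name, has taken for a name from the list of things; names that differ only in an ending like _2 or _b are one class to them, and where a whole thing is asked for, a point or a joint stands for the part that bears it (a point fixed in the world has none). Each returns a list of dicts, best first, with "confidence" (0 to 1); they miss things now and then, are a little off and sometimes report something else, mostly with a low value. They report only what shows in the picture. A call takes as long as a camera call.
- manip.masks_of(camera, label): "region" (420x560 bool, what is visible of it) and "xy" ([column, row] in pixels, amid what is visible of it).
- manip.tip_of(camera, label): "xy" ([column, row] in pixels: a listed point, or the origin of a listed thing).
The state is a dict: "t": time; "joints": joint angles; "qvel": joint speeds; "joint_torque": joint torques, N m; "tcp_pos": TCP position; "orientation": TCP orientation; "contact_force": force on the tool from outside, world axes, zero at the start; "moment": the same for the moment, N m; "gripper_width": opening from 0.0 (shut) to 1.0 (fully open); "grasp_force": force on a finger pad.
Only numpy, scipy, OpenCV 4.12 (cv2) and the standard library are available. Lean on these libraries where they do the work, as an engineer would, in place of code of your own. Each camera call takes 0.05 s, during which the arm holds its last target. There are 200 camera calls.

## Task

Two washed steel cocktail shakers, a large and a small one, stand open on the bar with their parts spread about. Close both where they stand: set the strainer top that belongs to each tin fully home in its mouth, flange on the rim, then put that shaker's own cap over the strainer neck until it sits down on the ledge. Leave the glasses, the jigger and the bitters bottle where they are, and mind the cabinets that overhang the back of the bar.

Things in the scene. Friction and masses are not known exactly. Their poses are not given: they have to be found in the camera images.
- tin_large: The large steel shaker tin: plain round open beaker standing upright on the worktop, mouth up, 135 tall, 86 across outside at the mouth (81 inside), tapering to 64 at the foot. Loose, weighted foot. Origin: centre of its underside; z up along its axis. (mm)
- top_large: Large steel strainer top, round, upright. Heights from its origin (centre of underside, z up): tapered skirt 0-18, 66 to 76 across, goes inside the tin; flange 86 across, underside at 18, rests on the rim (origin then 117 above the tin's); sloping shoulder; flat ledge at 40; round neck 37 across, 40-72, the place to grip, rounded at its pierced end. (mm)
- cap_large: The large shaker's steel cap: an upturned round cup, open below, 47 across outside, 42 inside, 42 tall. It goes over the neck of the large strainer top until its lower edge rests on the ledge (origin then 40 above the top's origin). Origin: centre of its open lower edge; z up. (mm)
- tin_small: The small steel shaker tin: plain round open beaker standing upright on the worktop, mouth up, 105 tall, 66 across outside at the mouth (61 inside), tapering to 50 at the foot. Loose, weighted foot. Origin: centre of its underside; z up along its axis. (mm)
- top_small: Small steel strainer top, round, upright. Heights from its origin (centre of underside, z up): tapered skirt 0-16, 47 to 57 across, goes inside the tin; flange 66 across, underside at 16, rests on the rim (origin then 89 above the tin's); sloping shoulder; flat ledge at 34; round neck 28 across, 34-62, the place to grip, rounded at its pierced end. (mm)
- cap_small: The small shaker's steel cap: an upturned round cup, open below, 37 across outside, 32 inside, 35 tall. It goes over the neck of the small strainer top until its lower edge rests on the ledge (origin then 34 above the top's origin). Origin: centre of its open lower edge; z up. (mm)
- tumbler: Bystander: clear glass tumbler, 77 across, 89 tall, upright. Origin: centre of underside. (mm)
- shot_glass: Bystander: small clear shot glass, 48 across, 61 tall, upright. Origin: centre of underside. (mm)
- jigger: Bystander: copper hourglass-shaped double jigger, 46 across, 84 tall, upright. Origin: centre of underside. (mm)
- bitters: Bystander: small brown dropper bottle with a black top, 33 across, 102 tall, upright. Origin: centre of underside. (mm)

How it is judged:
At the end, for the whole second after the job is handed in: Each tin upright within 50 mm of its start; its own top in its mouth, within 4 mm of seated height, 9 mm of centre, 0.06 rad of square; its own cap on that top, within 4 mm of the ledge, 7 mm of centre, 0.08 rad of square; all upright, released, at rest (height (world z) of each of tin_large, tin_small below 0.006 m and angle between each of tin_large, tin_small's own z axis and vertical below 0.06 rad and distance of each of tin_large, tin_small from where it was at the start of the episode below 0.05 m and z of top_large in the frame of tin_large between 0.113 and 0.121 m and horizontal distance between top_large and tin_large below 0.009 m and angle between the z axis of top_large and the z axis of tin_large, either way round below 0.06 rad and angle between each of top_large, top_small's own z axis and vertical below 0.12 rad and z of cap_large in the frame of top_large between 0.036 and 0.044 m and horizontal distance between cap_large and top_large below 0.007 m and angle between the z axis of cap_large and the z axis of top_large, either way round below 0.08 rad and angle between each of cap_large, cap_small's own z axis and vertical below 0.15 rad and linear speed of each of tin_large, top_large, cap_large, tin_small, top_small, cap_small below 0.02 m/s and z of top_small in the frame of tin_small between 0.085 and 0.093 m and horizontal distance between top_small and tin_small below 0.009 m and angle between the z axis of top_small and the z axis of tin_small, either way round below 0.06 rad and z of cap_small in the frame of top_small between 0.03 and 0.038 m and horizontal distance between cap_small and top_small below 0.007 m and angle between the z axis of cap_small and the z axis of top_small, either way round below 0.08 rad); the robot touches nothing.
It fails at once if the tumbler is moved more than 4 cm or knocked over (distance of tumbler from where it was at the start of the episode above 0.04 m or angle between tumbler's own z axis and vertical above 0.5 rad).
It fails at once if the shot glass is moved more than 4 cm or knocked over (distance of shot_glass from where it was at the start of the episode above 0.04 m or angle between shot_glass's own z axis and vertical above 0.5 rad).
It fails at once if the jigger is moved more than 4 cm or knocked over (distance of jigger from where it was at the start of the episode above 0.04 m or angle between jigger's own z axis and vertical above 0.5 rad).
It fails at once if the bitters bottle is moved more than 4 cm or knocked over (distance of bitters from where it was at the start of the episode above 0.04 m or angle between bitters's own z axis and vertical above 0.5 rad).
It fails at once if a tin is knocked over (angle between any of tin_large, tin_small's own z axis and vertical above 0.5 rad).
It also fails if it takes over 102 s, if anything falls off the work surface, if the arm or the gripper's body presses on something with over 40 N, if the wrist force passes 120 N, or if a joint passes its speed limit or range.

## Working session

There is one attempt and no reset: what is moved stays moved. The work goes in short steps, Python scripts to look and compute and a tool call to move; the robot and the scene stay as the last step left them, time stands still between calls to the robot, and variables do not carry over. Pictures are saved under pics/ and viewed, at most 14 in all, crops included, and the job is handed in when it is done.

Besides the shell and the picture viewer there is one more tool, called as name(argument=value, ...), one argument or row to a line, values as JSON. step_arm: Moves the arm, as the interface text tells. Its arguments: {"type":"object","properties":{"increments":{"type":"array"}},"required":["increments"]}

```bash
mkdir -p pics
cat > h.py <<'E'
import numpy as np, cv2
from bench import manip
NAMES=["tin_large","top_large","cap_large","tin_small","top_small","cap_small","tumbler","shot_glass","jigger","bitters"]
def ray(m,px):
    K=np.array(m["camera_matrix"],float);d=np.array(m["dist"],float)
    u=cv2.undistortPoints(np.array([[px]],float),K,d)[0,0]
    R=np.array(m["rotation"]);v=R@np.array([u[0],-u[1],-1.]);return np.array(m["eye"],float),v/np.linalg.norm(v)
def atz(m,px,z):
    e,v=ray(m,px);return e+v*(z-e[2])/v[2]
def tri(rs):
    A=np.zeros((3,3));b=np.zeros(3)
    for e,v in rs:
        P=np.eye(3)-np.outer(v,v);A+=P;b+=P@e
    X=np.linalg.solve(A,b);return X,[np.linalg.norm((np.eye(3)-np.outer(v,v))@(X-e)) for e,v in rs]
def proj(m,X):
    R=np.array(m["rotation"]);c=R.T@(np.array(X)-np.array(m["eye"]));p=np.array([[c[0],-c[1],-c[2]]])
    return cv2.projectPoints(p,np.zeros(3),np.zeros(3),np.array(m["camera_matrix"],float),np.array(m["dist"],float))[0][0,0]
def save(n,im): cv2.imwrite(f"pics/{n}.png",im[:,:,::-1])
E
python3 - <<'E'
from h import *
np.set_printoptions(precision=4,suppress=True)
print(manip.sense())
ms={}
for c in("scene","top"):
    im=manip.grab_frame(c);save(c+"0",im);m=ms[c]=manip.camera_model(c);print(c,m["eye"],m["camera_matrix"][0])
    m["t"]={}
    for n in NAMES:
        t=manip.tip_of(c,n)[:2];print(c,n,[(np.round(a["xy"],1),round(a["confidence"],2),atz(m,a["xy"],0)[:2]) for a in t])
        if t:m["t"][n]=t[0]["xy"]
for n in NAMES:
    if all(n in ms[c]["t"] for c in ms):print(n,*tri([ray(ms[c],ms[c]["t"][n]) for c in ms]))
E
```

```text
{'t': 0.0, 'joints': array([ 1.121 ,  0.3203,  1.5657,  0.    ,  1.2574, -0.02  ]), 'qvel': array([ 0.0002,  0.002 , -0.0002,  0.0001, -0.0022, -0.0006]), 'joint_torque': array([ -0.003 , -41.5523, -23.4156,  -0.0001,   0.0084,   0.    ]), 'tcp_pos': array([0.2394, 0.5223, 0.2525]), 'orientation': array([-3.1398, -0.0001,  2.7118]), 'contact_force': array([-0.694 , -0.4812,  0.663 ]), 'moment': array([0.0502, 0.0199, 0.0529]), 'grasp_force': 0.0, 'gripper_width': 1.0039334751160143}
scene [-0.1147 -0.1674  0.9619] [455.9176   0.     287.2755]Traceback (most recent call last):
  File "<stdin>", line 9, in <module>
  File "h.py", line 9, in atz
    e,v=ray(m,px);return e+v*(z-e[2])/v[2]
                                      ~^^^
IndexError: invalid index to scalar variable.
```

```bash
sed -i 's/R=np.array(m\["rotation"\])/R=rot(m)/' h.py
cat >> h.py <<'E'
from scipy.spatial.transform import Rotation as Ro
def rot(m):
    r=np.array(m["rotation"],float)
    return r if r.shape==(3,3) else Ro.from_euler("xyz",r).as_matrix() if r.size==3 else r.reshape(3,3)
E
cat > a.py <<'E'
from h import *
np.set_printoptions(precision=4,suppress=True)
ms={}
print(manip.camera_model("scene"))
for c in("scene","top"):
    im=manip.grab_frame(c);save(c+"0",im);m=ms[c]=manip.camera_model(c);print(c,m["eye"],m["camera_matrix"][0])
    m["t"]={}
    for n in NAMES:
        t=manip.tip_of(c,n)[:2];print(c,n,[(np.round(a["xy"],1),round(a["confidence"],2),atz(m,a["xy"],0)[:2]) for a in t])
        if t:m["t"][n]=t[0]["xy"]
for n in NAMES:
    if all(n in ms[c]["t"] for c in ms):print(n,*tri([ray(ms[c],ms[c]["t"][n]) for c in ms]))
E
python3 a.py
```

```text
{'camera_matrix': array([[455.9176,   0.    , 287.2755],
       [  0.    , 455.9176, 210.6422],
       [  0.    ,   0.    ,   1.    ]]), 'dist': array([0.0449, 0.    , 0.    , 0.    , 0.    ]), 'eye': array([-0.1147, -0.1674,  0.9619]), 'rotation': array([ 0.6242, -0.0021, -1.2837])}
scene [-0.1147 -0.1674  0.9619] [455.9176   0.     287.2755]
scene tin_large [(array([208.4, 221.2]), 0.55, array([0.4611, 0.2104]))]
scene top_large [(array([257.6, 240.6]), 0.73, array([0.4415, 0.0715]))]
scene cap_large [(array([310., 250.]), 0.75, array([ 0.4523, -0.0601]))]
scene tin_small [(array([428.3, 271.5]), 0.78, array([ 0.4752, -0.3428]))]
scene top_small [(array([377.4, 266. ]), 0.96, array([ 0.4554, -0.2255]))]
scene cap_small [(array([153.1, 213.8]), 0.7, array([0.4423, 0.3552]))]
scene tumbler []
scene shot_glass [(array([351.3, 192.9]), 0.83, array([ 0.6551, -0.1207])), (array([308.1, 251.1]), 0.32, array([ 0.448 , -0.0565]))]
scene jigger [(array([221.1, 264.8]), 0.55, array([0.3522, 0.1333]))]
scene bitters [(array([331.8, 291.4]), 0.62, array([ 0.3597, -0.1364]))]
top [0.2863 0.0205 
[... 1222 characters left out ...]
[np.float64(0.004227582865306315), np.float64(0.00422758286530627)]
tin_small [ 0.4639 -0.338   0.0174] [np.float64(0.0016383437955264934), np.float64(0.0016383437955265069)]
top_small [ 0.4581 -0.2273 -0.0034] [np.float64(0.0016972748850354901), np.float64(0.001697274885035495)]
cap_small [ 0.4501  0.356  -0.0097] [np.float64(0.004858035385225891), np.float64(0.004858035385225921)]
shot_glass [ 0.6512 -0.125   0.0073] [np.float64(0.004234356220190419), np.float64(0.004234356220190477)]
jigger [ 0.3635  0.1405 -0.0232] [np.float64(8.179757467631499e-05), np.float64(8.179757467622168e-05)]
bitters [ 0.3568 -0.138   0.0071] [np.float64(0.0015394377855407744), np.float64(0.0015394377855407985)]
```

View pics/scene0.png

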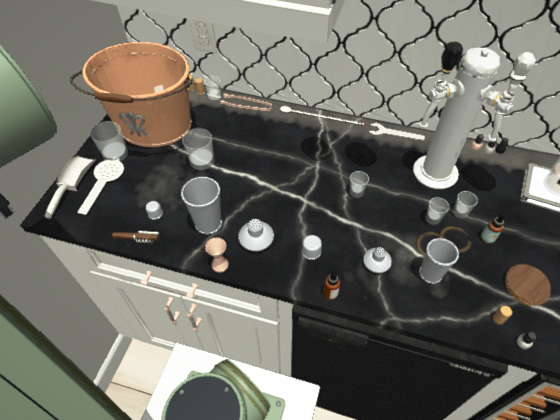

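View pics/top0.png

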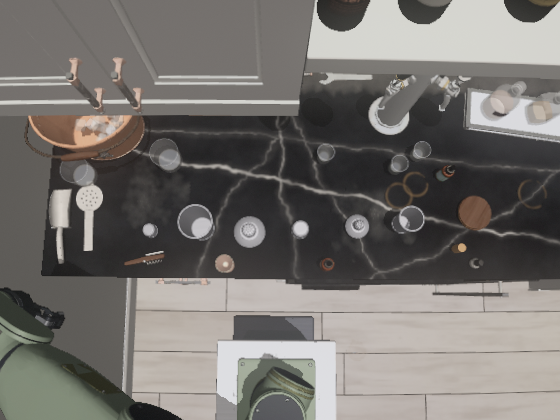

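The pictures match the detections, except that the top camera put `tin_large` in the wrong place. In the scene picture:
- tin_large is at (203,208)
- top_large is at (256,236)
- cap_large is at (312,247)
- top_small is at (377,262)
- tin_small is at (438,262)
- cap_small is at (153,210)
- The jigger is at (217,255) and the bitters bottle at (332,288).

In the top picture, the large tin's mouth is at (195,222) and the small tin's at (411,219). The cabinets only overhang from row 115 up, which is behind the work.

Next I'll fit the known round profiles to the masks and move the wrist camera closer.

```bash
cat >> h.py <<'E'
from scipy.optimize import least_squares
P={"tin_large":[(0,32),(135,43)],"tin_small":[(0,25),(105,33)],
"top_large":[(0,33),(18,38),(18,43),(21,43),(40,24),(40,18.5),(66,18.5),(72,10)],
"top_small":[(0,23.5),(16,28.5),(16,33),(19,33),(34,18),(34,14),(57,14),(62,8)],
"cap_large":[(0,23.5),(42,23.5)],"cap_small":[(0,18.5),(35,18.5)],
"tumbler":[(0,30),(89,38.5)],"shot_glass":[(0,19),(61,24)],"jigger":[(0,21),(84,23)],"bitters":[(0,16.5),(60,16.5),(102,8)]}
A=np.linspace(0,2*np.pi,48)
def sil(m,n,X):
    Q=np.concatenate([np.c_[r*np.cos(A),r*np.sin(A),h+0*A] for h,r in P[n]])/1000+X
    c=(Q-np.array(m["eye"]))@rot(m);c=c*[1,-1,-1]
    return cv2.projectPoints(c,np.zeros(3),np.zeros(3),np.array(m["camera_matrix"],float),np.array(m["dist"],float))[0][:,0]
D=np.array([[np.cos(a),np.sin(a)] for a in np.arange(0,2*np.pi,np.pi/8)])
def ext(pts): return (pts@D.T).max(0)
def mext(reg):
    reg=cv2.morphologyEx(reg.astype(np.uint8),cv2.MORPH_OPEN,np.ones((3,3)))
    y,x=np.nonzero(reg);return None if len(x)<20 else ext(np.c_[x,y].astype(float))
def edge(reg):
    y,x=np.nonzero(reg);return x.min()<3 or y.min()<3 or x.max()>556 or y.max()>416
def fit(n,views,x0,freez=True):
    f=lambda p:np.concatenate([ext(sil(m,n,np.array([p[0],p[1],p[2] if freez else 0])))-e for m,e in views])
    r=least_squares(f,np.array(x0,float),loss="soft_l1",f_scale=1.5,x_scale=.01);return r.x,np.sqrt(np.mean(r.fun**2))
def pick(cam,m,n,guess,tol=40):
    g=sil(m,n,np.array(guess)).mean(0);best=None
    for d in manip.masks_of(cam,n):
        if np.hypot(*(np.array(d["xy"])-g))<tol and not edge(d["region"]):
            e=mext(d["region"])
            if e is not None:return e,d["confidence"]
    return None
G={"tin_large":(.461,.21,0),"top_large":(.441,.074,0),"cap_large":(.447,-.065,0),"tin_small":(.464,-.34,0),"top_small":(.457,-.227,0),"cap_small":(.447,.352,0)}
E
python3 - <<'E'
from h import *
import pickle
np.set_printoptions(precision=4,suppress=True)
V={n:[] for n in G}
for c in("scene","top"):
    manip.grab_frame(c);m=manip.camera_model(c)
    for n in G:
        r=pick(c,m,n,G[n])
        if r:V[n].append((m,r[0]))
for n in G:
    if V[n]:print(n,len(V[n]),*fit(n,V[n],G[n]),*fit(n,V[n],G[n],False))
pickle.dump(V,open("V.pkl","wb"))
m=manip.camera_model("wrist");print(m["eye"],rot(m),m["camera_matrix"],manip.sense()["t"])
E
```

```text
tin_large 2 [ 0.4555  0.2079 -0.0005] 0.555423973005828 [0.4553 0.2078 0.    ] 0.5565897513226773
top_large 2 [ 0.4443  0.077  -0.0009] 0.6411613747792827 [0.444  0.0769 0.    ] 0.6450311134079473
cap_large 2 [ 0.4525 -0.0622 -0.0074] 0.945945655007123 [ 0.4499 -0.0623  0.    ] 1.0582701656424385
tin_small 1 [ 0.4777 -0.3497 -0.0092] 0.44668569408811626 [ 0.4717 -0.3478  0.    ] 0.48603714200326287
top_small 2 [ 0.4637 -0.221  -0.0035] 0.7270355895604386 [ 0.4624 -0.2206  0.    ] 0.7594251155893152
cap_small 2 [ 0.4467  0.3515 -0.0038] 1.1489794599885712 [0.4454 0.3501 0.    ] 1.153600981236211
[0.1703 0.5536 0.3743] [[ 0.4166 -0.8676 -0.2717]
 [ 0.9091  0.3976  0.1242]
 [ 0.0003 -0.2987  0.9543]] [[340.312    0.     278.5164]
 [  0.     340.312  213.2538]
 [  0.       0.       1.    ]] 1.9
```

step_arm(
  increments=[
    [[0,0,0,0.04,-0.05,0.02,1],[0,0,0,0.04,-0.05,0.02,1],[0,0,0,0.04,-0.05,0.02,1],[0,0,0,0.02,-0.05,0.01,1],[0,0,0,0,0,0,1]],
  ],
)

```text
t: 2.52
tcp_pos: [0.3727, 0.3305, 0.3205]
orientation: [3.14, 0.001, 2.707]
contact_force: [-0.7, 0.2, 0.1]
gripper_width: 1.001
grasp_force: 0.0
```

```bash
cat > w.py <<'E'
from h import *
import pickle,sys
np.set_printoptions(precision=4,suppress=True)
V=pickle.load(open("V.pkl","rb"))
m=manip.camera_model("wrist");im=manip.grab_frame("wrist")
if len(sys.argv)>1:save(sys.argv[1],im)
for n in G:
    s=sil(m,n,np.array(G[n]))
    if s.min()<5 or s[:,0].max()>555 or s[:,1].max()>415:continue
    r=pick("wrist",m,n,G[n])
    if r is None:print(n,"none");continue
    print(n,"wrist only",*fit(n,[(m,r[0])],G[n],False))
    V[n].append((m,r[0]));print("   all",len(V[n]),*fit(n,V[n],G[n]),*fit(n,V[n],G[n],False))
pickle.dump(V,open("V.pkl","wb"));print(manip.sense()["t"])
E
python3 w.py w1
```

```text
tin_large wrist only [0.4538 0.2086 0.    ] 3.3298117141428394
   all 3 [ 0.4558  0.2079 -0.0031] 1.7576277634661441 [0.4545 0.2081 0.    ] 2.0017365180936917
top_large wrist only [0.4395 0.0738 0.    ] 7.664218329077902
   all 3 [0.442  0.0758 0.0008] 4.988725938640009 [0.4422 0.0755 0.    ] 4.987427321741906
cap_large wrist only [ 0.4487 -0.0591  0.    ] 3.783530819793778
   all 3 [ 0.4508 -0.0631 -0.0051] 2.224354227018893 [ 0.4499 -0.0619  0.    ] 2.523199420262567
cap_small wrist only [0.4422 0.3508 0.    ] 1.0437584197166834
   all 3 [ 0.4449  0.351  -0.0051] 1.2146561152130262 [0.4434 0.3505 0.    ] 1.2490803338026348
2.775
```

step_arm(
  increments=[
    [[0,0,0,0,-0.06,0.01,1],[0,0,0,0,-0.06,0,1],[0,0,0,0,-0.06,0,1],[0,0,0,0,0,0,1]],
  ],
)

```text
t: 3.28
tcp_pos: [0.3709, 0.151, 0.3292]
orientation: [-3.141, 0.0, 2.708]
contact_force: [-0.8, 0.8, 0.2]
gripper_width: 0.997
grasp_force: 0.0
```

```bash
python3 w.py w2
```

```text
tin_large wrist only [0.4531 0.2074 0.    ] 0.3263553412643476
   all 4 [ 0.4551  0.2077 -0.0027] 1.625173383621656 [0.4538 0.2077 0.    ] 1.863606748496161
top_large wrist only [0.4427 0.0751 0.    ] 0.3768661412337634
   all 4 [0.4423 0.0754 0.0005] 4.337757418696784 [0.4425 0.0753 0.    ] 4.340457294878418
cap_large wrist only [ 0.4456 -0.0573  0.    ] 5.865205736063022
   all 4 [ 0.4505 -0.0635 -0.0066] 3.647395971148267 [ 0.4494 -0.0615  0.    ] 4.064083909491347
top_small wrist only [ 0.4569 -0.2192  0.    ] 3.266439863949119
   all 3 [ 0.4614 -0.2215 -0.0027] 2.259964249114172 [ 0.4606 -0.2207  0.    ] 2.320716537181825
cap_small wrist only [0.4428 0.3484 0.    ] 1.6940670732500902
   all 4 [ 0.4453  0.3512 -0.0071] 1.2945684987580792 [0.4433 0.3499 0.    ] 1.439167037744408
3.575
```

step_arm(
  increments=[
    [[0,0,0,0,-0.06,0,1],[0,0,0,0,-0.06,0,1],[0,0,0,0,-0.06,0,1],[0,0,0,0,-0.06,0,1],[0,0,0,0,-0.04,0,1],[0,0,0,0,0,0,1]],
  ],
)

```text
t: 4.32
tcp_pos: [0.372, -0.1284, 0.3289]
orientation: [-3.141, -0.001, 2.709]
contact_force: [0.1, 0.6, -0.8]
gripper_width: 1.002
grasp_force: 0.0
```

```bash
python3 w.py w3
```

```text
top_large wrist only [0.4421 0.0757 0.    ] 0.5728866098062969
   all 5 [0.4422 0.0755 0.0004] 3.87918423359512 [0.4423 0.0755 0.    ] 3.887365599318038
cap_large wrist only [ 0.4486 -0.0642  0.    ] 1.7006977802843926
   all 5 [ 0.4507 -0.0637 -0.0072] 3.316152653265538 [ 0.4493 -0.0625  0.    ] 3.815769042784499
tin_small wrist only [ 0.4772 -0.3169  0.    ] 14.083911343273241
   all 2 [ 0.5076 -0.3611 -0.061 ] 6.993955818307596 [ 0.4719 -0.3467  0.    ] 13.553661537319847
top_small wrist only [ 0.4604 -0.2216  0.    ] 1.0156215919903118
   all 4 [ 0.4618 -0.2224 -0.0039] 2.00048507461161 [ 0.4605 -0.2212  0.    ] 2.081409262386802
4.575
```

step_arm(
  increments=[
    [[0,0,0,0,-0.06,0,1],[0,0,0,0,-0.06,0,1],[0,0,0,0,-0.04,0,1],[0,0,0,0,0,0,1]],
  ],
)

```text
t: 5.08
tcp_pos: [0.3719, -0.2881, 0.3288]
orientation: [3.141, -0.001, 2.711]
contact_force: [-0.3, 0.1, 0.1]
gripper_width: 0.999
grasp_force: 0.0
```

```bash
python3 w.py w4
```

```text
cap_large wrist only [ 0.448  -0.0653  0.    ] 1.7241407418791594
   all 6 [ 0.4504 -0.0631 -0.0065] 3.0832319021898926 [ 0.4491 -0.0632  0.    ] 3.635343756565575
tin_small wrist only [ 0.4698 -0.3477  0.    ] 0.6624839586076123
   all 3 [ 0.4925 -0.3564 -0.0398] 7.277517176460423 [ 0.4705 -0.3474  0.    ] 11.347496069788923
top_small wrist only [ 0.4607 -0.2206  0.    ] 0.3657591130916763
   all 5 [ 0.4611 -0.2212 -0.0017] 1.8350905872818573 [ 0.4606 -0.221   0.    ] 1.8722415716300265
5.275
```

step_arm(
  increments=[
    [[0,0,0,0.03,0.022,-0.04,1],[0,0,0,0.03,0.022,-0.04,1],[0,0,0,0.0287,0.0232,-0.04,1],[0,0,0,0,0,-0.04,1],[0,0,0,0,0,-0.02,1],[0,0,0,0,0,0,1]],
  ],
)

```text
t: 6.02
tcp_pos: [0.4594, -0.218, 0.1483]
orientation: [3.141, -0.003, 2.714]
contact_force: [-0.5, -0.7, 0.5]
gripper_width: 1.001
grasp_force: 0.0
```

```bash
cat > s.py <<'E'
from h import *
import sys
np.set_printoptions(precision=4,suppress=True)
s=manip.sense();print(s["t"],s["tcp_pos"],s["orientation"],s["joints"][5])
m=manip.camera_model("wrist");im=manip.grab_frame("wrist");save("wr",im)
for a in sys.argv[1:]:
    q=a.split(",");n=q[0];z=float(q[1]) if len(q)>1 else 0;g=np.array(G[n],float)
    if len(q)>3:g[:2]=[float(q[2]),float(q[3])]
    g[2]=z
    for d in manip.masks_of("wrist",n)[:3]:
        e=mext(d["region"])
        if e is None: continue
        f=lambda p:ext(sil(m,n,np.array([p[0],p[1],z])))-e
        r=least_squares(f,g[:2],loss="soft_l1",f_scale=1.5,x_scale=.01)
        print(n,round(d["confidence"],2),d["xy"],edge(d["region"]),r.x,"rms",np.sqrt(np.mean(r.fun**2)),"d",r.x-s["tcp_pos"][:2])
E
python3 s.py top_small
```

```text
6.025 [ 0.4594 -0.218   0.1483] [ 3.1412 -0.0034  2.7139] -1.6091613430882272
top_small 0.55 [278.4, 214.7] False [ 0.46   -0.2211] rms 0.5384117858194954 d [ 0.0006 -0.0031]
```

step_arm(
  increments=[
    [[0,0,0,0.0008,-0.003,-0.03,1],[0,0,0,0,0,-0.03,1],[0,0,0,0,0,-0.025,1],[0,0,0,0,0,-0.005,1],[0,0,0,0,0,0,0],[0,0,0,0,0,0,0],[0,0,0,0,0,0,0],[0,0,0,0,0,0,0]],
  ],
)

```text
t: 7.12
tcp_pos: [0.4614, -0.2231, 0.0603]
orientation: [3.142, 0.002, 2.712]
contact_force: [-1.0, 1.6, 6.3]
gripper_width: 0.29
grasp_force: 58.8
```

step_arm(
  increments=[
    [[0,0,0,0,0,0.02,0],[0,0,0,0,0,0.04,0],[0,0,0,0,0,0.04,0],[0,0,0,0,0,0.05,0],[0,0,0,0,0,0,0]],
  ],
)

```text
t: 7.75
tcp_pos: [0.4629, -0.2238, 0.2132]
orientation: [-3.141, 0.009, 2.712]
contact_force: [0.5, -0.2, -1.5]
gripper_width: 0.298
grasp_force: 59.3
```

```bash
python3 s.py top_small,0.15 top_small,0.156; python3 s.py tin_small
```

```text
7.75 [ 0.4629 -0.2238  0.2132] [-3.1413  0.0091  2.7119] -1.6139337737009356
top_small 0.95 [280.0, 245.4] False [ 0.4619 -0.2239] rms 0.6340298806261118 d [-0.001  -0.0001]
top_small 0.95 [280.0, 245.4] False [ 0.4594 -0.2228] rms 2.6262824046460813 d [-0.0035  0.0011]
7.9 [ 0.4601 -0.2224  0.2082] [ 3.1414 -0.0022  2.7118] -1.61387997938227
tin_small 0.95 [142.6, 277.2] False [ 0.4689 -0.3475] rms 3.0271990085302787 d [ 0.0088 -0.125 ]
```

View pics/wr.png

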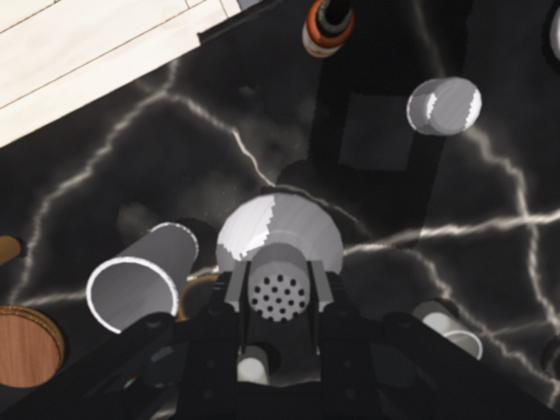

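The strainer top is held upright by its neck, pierced end at (277,295), between the pads. The small tin's mouth is at (135,293) and the bitters bottle is clear at (328,25). Moving over the tin.

step_arm(
  increments=[
    [[0,0,0,0.003,-0.04,0,0],[0,0,0,0.003,-0.04,0,0],[0,0,0,0.004,-0.035,0,0],[0,0,0,0,-0.0102,0,0],[0,0,0,0,0,0,0],[0,0,0,0,0,0,0]],
  ],
)

```text
t: 8.75
tcp_pos: [0.4706, -0.3468, 0.2088]
orientation: [3.141, -0.001, 2.712]
contact_force: [0.1, -0.6, -1.6]
gripper_width: 0.294
grasp_force: 59.4
```

```bash
python3 s.py tin_small top_small,0.148,.47,-.347; python3 s.py tin_small top_small,0.148,.47,-.347
```

```text
8.75 [ 0.4706 -0.3468  0.2088] [ 3.1407 -0.0015  2.7124] -1.7968656901316078
tin_small 0.96 [277.4, 184.9] False [ 0.4614 -0.3444] rms 14.538452834912754 d [-0.0092  0.0024]
top_small 0.87 [278.5, 246.0] False [ 0.4686 -0.3463] rms 1.1319529868720348 d [-0.002   0.0005]
8.9 [ 0.4709 -0.347   0.2094] [ 3.1413 -0.0001  2.7128] -1.7970249293419254
tin_small 0.98 [275.4, 184.6] False [ 0.4619 -0.3437] rms 14.845267512181753 d [-0.009   0.0033]
top_small 0.82 [278.8, 248.1] False [ 0.4692 -0.3467] rms 1.2818882790773476 d [-0.0018  0.0004]
```

View pics/wr.png

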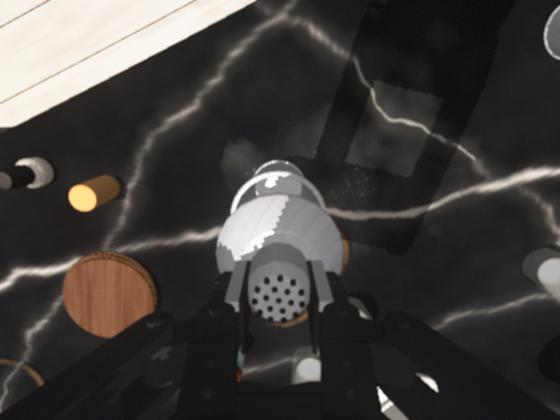

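The top hides the tin, but their centres line up near column 279. Lowering it.

step_arm(
  increments=[
    [[0,0,0,0.0005,-0.0008,-0.02,0],[0,0,0,0,0,-0.02,0],[0,0,0,0,0,-0.012,0],[0,0,0,0,0,-0.003,0],[0,0,0,0,0,0,0]],
  ],
)

```text
t: 9.68
tcp_pos: [0.4717, -0.349, 0.1546]
orientation: [-3.142, 0.001, 2.712]
contact_force: [0.2, 0.1, -1.3]
gripper_width: 0.296
grasp_force: 59.4
```

step_arm(
  increments=[
    [[0,0,0,0,0,-0.002,0],[0,0,0,0,0,-0.002,0],[0,0,0,0,0,0,0]],
  ],
)

```text
t: 10.05
tcp_pos: [0.4713, -0.3488, 0.1502]
orientation: [3.141, -0.0, 2.712]
contact_force: [-0.9, 0.2, -0.7]
gripper_width: 0.297
grasp_force: 59.4
```

step_arm(
  increments=[
    [[0,0,0,0,0,-0.001,0],[0,0,0,0,0,-0.001,0],[0,0,0,0,0,0,0]],
  ],
)

```text
t: 10.42
tcp_pos: [0.4717, -0.3493, 0.1494]
orientation: [-3.141, 0.002, 2.712]
contact_force: [-1.5, 0.5, 4.4]
gripper_width: 0.295
grasp_force: 60.0
```

step_arm(
  increments=[
    [[0,0,0,0,0,-0.001,0],[0,0,0,0,0,0,0.5],[0,0,0,0,0,0,1],[0,0,0,0,0,0,1],[0,0,0,0,0,0.03,1],[0,0,0,0,0,0.05,1],[0,0,0,0,0,0,1],[0,0,0,0,0,0,1]],
  ],
)

```text
t: 11.42
tcp_pos: [0.4711, -0.3486, 0.2267]
orientation: [3.141, -0.001, 2.712]
contact_force: [-0.2, 0.7, -0.9]
gripper_width: 1.002
grasp_force: 0.0
```

```bash
python3 s.py top_small,0.089,.47,-.347 tin_small
```

```text
11.425 [ 0.4711 -0.3486  0.2267] [ 3.1412 -0.0009  2.7118] -1.7977507554615741
top_small 0.59 [281.4, 210.2] False [ 0.4699 -0.3487] rms 0.5899728551079899 d [-0.0012 -0.0001]
tin_small 0.67 [279.7, 162.4] False [ 0.4605 -0.3443] rms 36.38240523167681 d [-0.0105  0.0043]
```

View pics/wr.png

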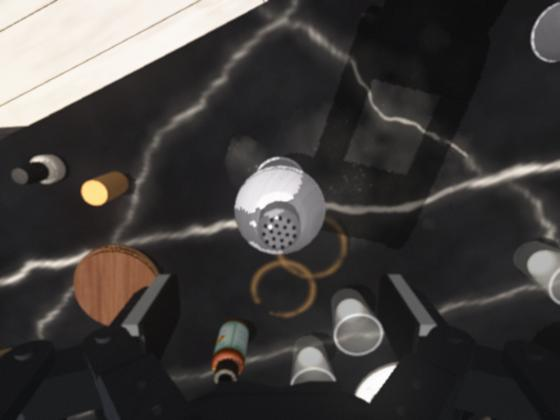

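The small strainer is seated: pierced end at (278,230), flange concentric with the tin, and the fit agrees with a height of 0.089. Next is the large strainer top.

step_arm(
  increments=[
    [[0,0,0,-0.005,0.058,0,1],[0,0,0,-0.005,0.058,0,1],[0,0,0,-0.005,0.058,0,1],[0,0,0,-0.005,0.058,0,1],[0,0,0,-0.005,0.058,0,1],[0,0,0,-0.0037,0.058,0,1],[0,0,0,0,0.058,-0.02,1],[0,0,0,0,0.018,-0.04,1]],
  ],
)

```text
t: 12.58
tcp_pos: [0.4433, 0.078, 0.1671]
orientation: [3.139, 0.003, 2.715]
contact_force: [0.1, -0.7, -0.4]
gripper_width: 1.005
grasp_force: 0.0
```

step_arm(
  increments=[
    [[0,0,0,0,0,-0.01,1],[0,0,0,0,0,0,1],[0,0,0,0,0,0,1]],
  ],
)

```text
t: 12.95
tcp_pos: [0.4436, 0.0743, 0.1582]
orientation: [3.141, 0.002, 2.71]
contact_force: [-0.5, 0.1, 0.1]
gripper_width: 1.0
grasp_force: 0.0
```

```bash
python3 s.py top_large
```

```text
12.95 [0.4436 0.0743 0.1582] [3.1406 0.0018 2.7102] -0.998807104323611
top_large 0.58 [280.5, 202.8] False [0.4424 0.0752] rms 0.4449683120607384 d [-0.0012  0.0009]
```

step_arm(
  increments=[
    [[0,0,0,-0.0003,0.001,-0.03,1],[0,0,0,0,0,-0.03,1],[0,0,0,0,0,-0.027,1],[0,0,0,0,0,-0.005,1],[0,0,0,0,0,0,0],[0,0,0,0,0,0,0],[0,0,0,0,0,0,0],[0,0,0,0,0,0,0]],
  ],
)

```text
t: 14.05
tcp_pos: [0.4431, 0.0762, 0.0666]
orientation: [3.141, 0.002, 2.712]
contact_force: [-1.8, -0.8, 7.6]
gripper_width: 0.401
grasp_force: 59.8
```

step_arm(
  increments=[
    [[0,0,0,0,0,0.02,0],[0,0,0,0,0,0.05,0],[0,0,0,0,0,0.05,0],[0,0,0,0,0,0.05,0],[0,0,0,0,0,0.01,0],[0,0,0,0,0,0,0],[0,0,0,0,0,0,0]],
  ],
)

```text
t: 14.92
tcp_pos: [0.4412, 0.076, 0.2434]
orientation: [-3.139, -0.003, 2.712]
contact_force: [-0.1, -0.3, -2.1]
gripper_width: 0.399
grasp_force: 60.5
```

```bash
python3 s.py top_large,0.178 tin_large; python3 s.py top_large,0.175 tin_large
```

```text
14.925 [0.4412 0.076  0.2434] [-3.1395 -0.0034  2.7119] -0.9962479061487424
top_large 0.65 [276.5, 244.2] False [0.4397 0.0758] rms 1.6102594914656196 d [-0.0015 -0.0002]
tin_large 0.75 [457.4, 146.0] False [0.4527 0.2078] rms 0.7711080991646276 d [0.0115 0.1318]
15.075 [0.4417 0.0761 0.2437] [-3.1399 -0.0028  2.7118] -0.9962183182206964
top_large 0.81 [278.9, 247.1] False [0.4415 0.0753] rms 0.8846187572183964 d [-0.0002 -0.0008]
tin_large 0.63 [458.0, 148.2] False [0.4525 0.2072] rms 0.7036876369671236 d [0.0108 0.1312]
tin_large 0.6 [538.7, 265.0] True [0.5611 0.2178] rms 53.9348177646492 d [0.1194 0.1418]
```

step_arm(
  increments=[
    [[0,0,0,0.004,0.045,0,0],[0,0,0,0.004,0.045,0,0],[0,0,0,0.0035,0.036,0,0],[0,0,0,0,0.006,0,0],[0,0,0,0,0,0,0],[0,0,0,0,0,0,0]],
  ],
)

```text
t: 15.98
tcp_pos: [0.4537, 0.2072, 0.2451]
orientation: [-3.141, -0.0, 2.711]
contact_force: [0.1, 0.2, -1.9]
gripper_width: 0.399
grasp_force: 60.7
```

```bash
python3 s.py top_large,0.176,.453,.207
```

```text
15.975 [0.4537 0.2072 0.2451] [-3.141  -0.0001  2.711 ] -0.7344393491573953
top_large 0.91 [278.2, 244.6] False [0.4535 0.2063] rms 1.188611793787716 d [-0.0002 -0.0009]
```

step_arm(
  increments=[
    [[0,0,0,-0.0003,0.001,-0.02,0],[0,0,0,0,0,-0.02,0],[0,0,0,0,0,-0.013,0],[0,0,0,0,0,-0.003,0],[0,0,0,0,0,-0.002,0],[0,0,0,0,0,0,0]],
  ],
)

```text
t: 16.82
tcp_pos: [0.4539, 0.2093, 0.1877]
orientation: [3.141, 0.001, 2.712]
contact_force: [0.4, 0.1, -1.9]
gripper_width: 0.403
grasp_force: 60.7
```

step_arm(
  increments=[
    [[0,0,0,0,0,-0.0015,0],[0,0,0,0,0,-0.0015,0],[0,0,0,0,0,0,0]],
  ],
)

```text
t: 17.2
tcp_pos: [0.4536, 0.2091, 0.1842]
orientation: [-3.142, -0.0, 2.712]
contact_force: [-0.5, -0.2, -2.2]
gripper_width: 0.403
grasp_force: 60.7
```

step_arm(
  increments=[
    [[0,0,0,0,0,-0.001,0],[0,0,0,0,0,-0.001,0],[0,0,0,0,0,0,0]],
  ],
)

```text
t: 17.58
tcp_pos: [0.454, 0.2093, 0.1838]
orientation: [3.14, 0.001, 2.712]
contact_force: [-2.2, -0.7, 7.8]
gripper_width: 0.401
grasp_force: 61.8
```

step_arm(
  increments=[
    [[0,0,0,0,0,-0.0005,0],[0,0,0,0,0,0,0.5],[0,0,0,0,0,0,1],[0,0,0,0,0,0,1],[0,0,0,0,0,0.03,1],[0,0,0,0,0,0.05,1],[0,0,0,0,0,0,1],[0,0,0,0,0,0,1]],
  ],
)

```text
t: 18.58
tcp_pos: [0.4532, 0.209, 0.2611]
orientation: [-3.141, -0.001, 2.712]
contact_force: [-0.1, -0.2, -0.4]
gripper_width: 0.997
grasp_force: 0.0
```

```bash
python3 s.py top_large,0.117,.453,.208 cap_small
```

```text
18.575 [0.4532 0.209  0.2611] [-3.1409 -0.0007  2.7118] -0.7320418590737698
top_large 0.88 [279.9, 210.0] False [0.454 0.209] rms 0.7257035157973749 d [0.0009 0.0001]
cap_small 0.62 [398.8, 114.0] False [0.4432 0.3486] rms 1.6372885460881677 d [-0.0099  0.1396]
```

step_arm(
  increments=[
    [[0,0,0,-0.003,0.05,0,1],[0,0,0,-0.003,0.05,0,1],[0,0,0,-0.004,0.041,-0.04,1],[0,0,0,0,0,-0.05,1],[0,0,0,0,0,-0.03,1],[0,0,0,0,0,0,1],[0,0,0,0,0,0,1]],
  ],
)

```text
t: 19.6
tcp_pos: [0.4442, 0.3505, 0.1425]
orientation: [3.14, 0.001, 2.712]
contact_force: [-0.7, -0.8, 0.2]
gripper_width: 1.001
grasp_force: 0.0
```

```bash
python3 s.py cap_small; python3 s.py cap_small
```

```text
19.6 [0.4442 0.3505 0.1425] [3.1403 0.0006 2.7116] -0.4931788898103129
cap_small 0.92 [278.2, 211.6] False [0.4426 0.3517] rms 1.7595174096689647 d [-0.0016  0.0012]
19.7 [0.4445 0.3507 0.1433] [3.1387 0.0015 2.7116] -0.4932086020271745
cap_small 0.62 [275.6, 210.8] False [0.4428 0.3517] rms 2.041420657300372 d [-0.0017  0.001 ]
```

View pics/wr.png

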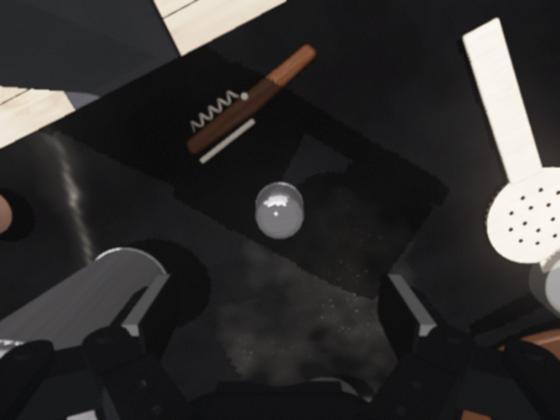

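The strainer sits concentric on the large tin. The small cap is at (279,210), with a domed end. I'll refit it with a rounded profile.

```bash
cat >> h.py <<'E'
def dome(R,H,c):
    return [(0,R),(H-c,R)]+[(H-c+c*np.sin(a),R-c+c*np.cos(a)) for a in (.4,.8,1.2,1.57)]
P["cap_small"]=dome(18.5,35,12);P["cap_large"]=dome(23.5,42,14)
E
python3 s.py cap_small; python3 s.py cap_small
```

```text
19.8 [0.4443 0.3505 0.1432] [3.139  0.0013 2.7115] -0.4931922634913568
cap_small 0.98 [277.8, 208.4] False [0.4443 0.3508] rms 0.8600802551986705 d [-0.      0.0004]
cap_small 0.65 [342.9, 386.8] False [0.6206 0.3267] rms 14.528967387508205 d [ 0.1763 -0.0238]
19.9 [0.444  0.3503 0.1428] [3.1398 0.0009 2.7116] -0.4931935323950053
cap_small 0.96 [275.7, 210.5] False [0.4444 0.3508] rms 0.5877072102704208 d [0.0004 0.0004]
```

step_arm(
  increments=[
    [[0,0,0,0.0003,0.0004,-0.04,1],[0,0,0,0,0,-0.04,1],[0,0,0,0,0,-0.03,1],[0,0,0,0,0,-0.006,1],[0,0,0,0,0,0,0],[0,0,0,0,0,0,0],[0,0,0,0,0,0,0],[0,0,0,0,0,0,0]],
  ],
)

```text
t: 21.0
tcp_pos: [0.4446, 0.3511, 0.0274]
orientation: [3.139, 0.001, 2.712]
contact_force: [-0.5, -0.5, 4.6]
gripper_width: 0.406
grasp_force: 59.5
```

step_arm(
  increments=[
    [[0,0,0,0,0,0.02,0],[0,0,0,0,0,0.05,0],[0,0,0,0,0,0.05,0],[0,0,0,0,0,0.06,0],[0,0,0,0,0,0.06,0],[0,0,0,0,0,0.02,0],[0,0,0,0,0,0,0],[0,0,0,0,0,0,0]],
  ],
)

```text
t: 22.0
tcp_pos: [0.4432, 0.3501, 0.2845]
orientation: [-3.14, -0.001, 2.712]
contact_force: [0.3, -0.3, -0.8]
gripper_width: 0.411
grasp_force: 59.9
```

```bash
python3 s.py cap_small,0.26; python3 s.py cap_small,0.255
```

```text
22.0 [0.4432 0.3501 0.2845] [-3.1396 -0.0011  2.7118] -0.49288946173657405
cap_small 0.94 [277.1, 291.5] False [0.4421 0.3497] rms 0.9158261812541698 d [-0.0011 -0.0003]
22.1 [0.4433 0.3501 0.284 ] [-3.1386 -0.0016  2.7118] -0.49289786590374707
cap_small 0.96 [277.7, 291.4] False [0.4444 0.3487] rms 2.1363452725122305 d [ 0.0011 -0.0013]
```

View pics/wr.png

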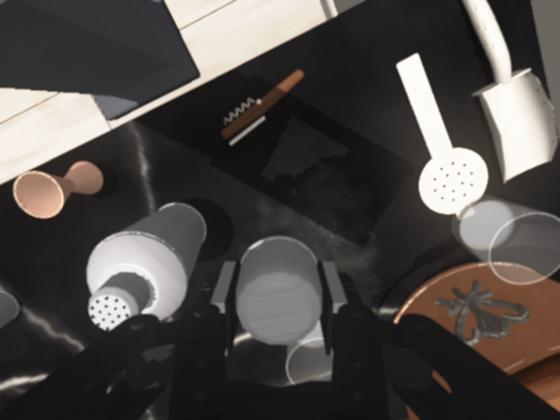

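The small cap is held upright at (278,290). Carrying it to the small shaker and stopping short to measure the neck.

step_arm(
  increments=[
    [[0,0,0,0,-0.04,0,0],[0,0,0,0,-0.058,0,0],[0,0,0,0,-0.058,0,0],[0,0,0,0,-0.058,0,0],[0,0,0,0,-0.058,0,0],[0,0,0,0,-0.058,0,0],[0,0,0,0,-0.058,0,0],[0,0,0,0.005,-0.058,0,0]],
  ],
)

```text
t: 23.2
tcp_pos: [0.4484, -0.0972, 0.2853]
orientation: [3.141, -0.001, 2.712]
contact_force: [1.2, 0.0, 0.0]
gripper_width: 0.409
grasp_force: 59.9
```

step_arm(
  increments=[
    [[0,0,0,0.005,-0.058,0,0],[0,0,0,0.006,-0.05,-0.01,0],[0,0,0,0.006,-0.05,-0.02,0],[0,0,0,0.006,-0.02,-0.02,0],[0,0,0,0,0,0,0],[0,0,0,0,0,0,0]],
  ],
)

```text
t: 23.95
tcp_pos: [0.472, -0.2723, 0.2358]
orientation: [3.141, -0.001, 2.713]
contact_force: [0.1, -0.0, 0.8]
gripper_width: 0.409
grasp_force: 59.9
```

```bash
python3 s.py top_small,0.089,.47,-.348 cap_small,.206,.47,-.28; python3 s.py top_small,0.089,.47,-.348  cap_small,.206,.47,-.28
```

```text
23.95 [ 0.472  -0.2723  0.2358] [ 3.1408 -0.0007  2.7127] -1.6869078059228373
cap_small 0.88 [275.2, 289.8] False [ 0.4736 -0.2738] rms 2.4042449755660193 d [ 0.0016 -0.0015]
24.1 [ 0.4722 -0.2724  0.2367] [3.1414 0.0014 2.7134] -1.6871076192639884
top_small 0.95 [192.5, 245.7] False [ 0.4693 -0.3484] rms 1.057600364092785 d [-0.003  -0.0761]
cap_small 0.86 [275.7, 289.8] False [ 0.4744 -0.2741] rms 2.3114932533170407 d [ 0.0022 -0.0018]
```

step_arm(
  increments=[
    [[0,0,0,-0.0018,-0.03,0,0],[0,0,0,0,-0.03,0,0],[0,0,0,0,-0.0161,0,0],[0,0,0,0,0,-0.02,0],[0,0,0,0,0,-0.02,0],[0,0,0,0,0,-0.008,0],[0,0,0,0,0,0,0],[0,0,0,0,0,0,0]],
  ],
)

```text
t: 25.25
tcp_pos: [0.4706, -0.3497, 0.1887]
orientation: [-3.141, 0.002, 2.712]
contact_force: [-0.2, -1.9, -0.3]
gripper_width: 0.407
grasp_force: 60.0
```

```bash
python3 s.py top_small,0.089,.47,-.348 cap_small,.163,.47,-.348
```

```text
25.25 [ 0.4706 -0.3497  0.1887] [-3.1414  0.0016  2.712 ] -1.800025470947634
top_small 0.84 [282.6, 218.1] False [ 0.4691 -0.3483] rms 5.117538659477981 d [-0.0015  0.0014]
cap_small 0.62 [277.3, 291.0] False [ 0.4699 -0.3503] rms 1.062325020646553 d [-0.0006 -0.0006]
```

View pics/wr.png

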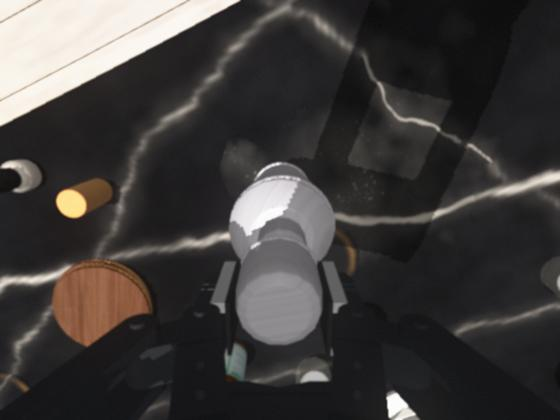

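The cap is centred at column 278.5 and the strainer at about 282. That is roughly 2 mm to the side along the closing line, so I'll correct it and lower the cap.

step_arm(
  increments=[
    [[0,0,0,0.0002,0.0018,-0.005,0],[0,0,0,0,0,-0.007,0],[0,0,0,0,0,-0.005,0],[0,0,0,0,0,-0.003,0],[0,0,0,0,0,0,0]],
  ],
)

```text
t: 26.02
tcp_pos: [0.4702, -0.3477, 0.1674]
orientation: [3.141, -0.001, 2.712]
contact_force: [-0.4, 0.8, -1.1]
gripper_width: 0.411
grasp_force: 60.0
```

step_arm(
  increments=[
    [[0,0,0,0,0,-0.004,0],[0,0,0,0,0,-0.004,0],[0,0,0,0,0,-0.002,0],[0,0,0,0,0,0,0]],
  ],
)

```text
t: 26.52
tcp_pos: [0.4702, -0.3477, 0.1575]
orientation: [3.141, -0.0, 2.712]
contact_force: [-0.0, 0.1, -0.1]
gripper_width: 0.409
grasp_force: 60.0
```

step_arm(
  increments=[
    [[0,0,0,0,0,-0.003,0],[0,0,0,0,0,-0.002,0],[0,0,0,0,0,-0.001,0],[0,0,0,0,0,0,0]],
  ],
)

```text
t: 27.02
tcp_pos: [0.4703, -0.3477, 0.1516]
orientation: [3.141, -0.0, 2.712]
contact_force: [0.4, 0.1, 0.2]
gripper_width: 0.41
grasp_force: 60.0
```

step_arm(
  increments=[
    [[0,0,0,0,0,-0.001,0],[0,0,0,0,0,-0.001,0],[0,0,0,0,0,0,0]],
  ],
)

```text
t: 27.4
tcp_pos: [0.4705, -0.3479, 0.1506]
orientation: [-3.142, 0.001, 2.712]
contact_force: [-0.2, 0.7, 4.5]
gripper_width: 0.407
grasp_force: 60.5
```

step_arm(
  increments=[
    [[0,0,0,0,0,-0.0005,0],[0,0,0,0,0,0,0.6],[0,0,0,0,0,0,1],[0,0,0,0,0,0,1],[0,0,0,0,0,0.03,1],[0,0,0,0,0,0.05,1],[0,0,0,0,0,0,1],[0,0,0,0,0,0,1]],
  ],
)

```text
t: 28.4
tcp_pos: [0.47, -0.3475, 0.2287]
orientation: [3.141, -0.001, 2.712]
contact_force: [-0.3, 0.3, 1.3]
gripper_width: 0.998
grasp_force: 0.0
```

```bash
python3 s.py top_small,0.089,.47,-.348 cap_small,.123,.47,-.348
```

```text
28.4 [ 0.47   -0.3475  0.2287] [ 3.1413 -0.0009  2.7118] -1.7974288730428138
top_small 0.88 [280.5, 196.2] False [ 0.4693 -0.3486] rms 2.462278257556103 d [-0.0006 -0.0011]
cap_small 0.74 [278.2, 227.3] False [ 0.4707 -0.3488] rms 0.5202023006096419 d [ 0.0007 -0.0013]
```

View pics/wr.png

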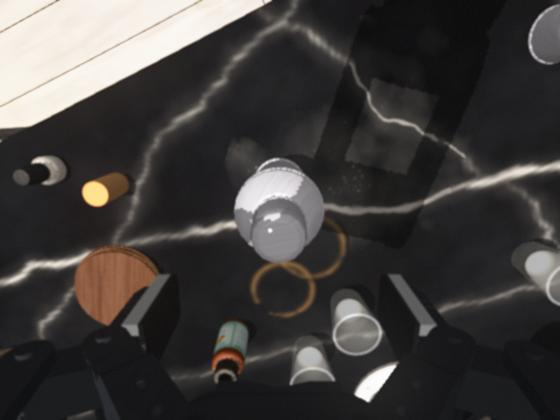

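step_arm(
  increments=[
    [[0,0,0,-0.004,0.05,0,1],[0,0,0,-0.004,0.055,0,1],[0,0,0,-0.005,0.055,0,1],[0,0,0,-0.005,0.055,-0.02,1],[0,0,0,-0.003,0.05,-0.03,1],[0,0,0,0,0.018,-0.03,1],[0,0,0,0,0,0,1],[0,0,0,0,0,0,1]],
  ],
)

```text
t: 29.55
tcp_pos: [0.45, -0.0654, 0.1498]
orientation: [3.142, 0.001, 2.712]
contact_force: [-0.2, -1.0, 0.4]
gripper_width: 0.999
grasp_force: 0.0
```

```bash
python3 s.py cap_large; python3 s.py cap_large
```

```text
29.55 [ 0.45   -0.0654  0.1498] [3.1416 0.001  2.7116] -1.3101133281899966
cap_large 0.86 [283.0, 209.2] False [ 0.4505 -0.0636] rms 0.7726370026989042 d [0.0005 0.0018]
29.65 [ 0.4503 -0.0658  0.1503] [3.1411 0.0023 2.7105] -1.3099611632756238
cap_large 0.84 [282.0, 209.0] False [ 0.4504 -0.0637] rms 0.9373466861068607 d [0.0001 0.0021]
```

The small shaker is closed, with its cap centred on the ledge at (278,228). Now grasping the large cap.

step_arm(
  increments=[
    [[0,0,0,0.0003,0.0019,-0.04,1],[0,0,0,0,0,-0.04,1],[0,0,0,0,0,-0.034,1],[0,0,0,0,0,-0.006,1],[0,0,0,0,0,0,0],[0,0,0,0,0,0,0],[0,0,0,0,0,0,0],[0,0,0,0,0,0,0]],
  ],
)

```text
t: 30.75
tcp_pos: [0.4508, -0.0631, 0.0309]
orientation: [3.141, 0.003, 2.712]
contact_force: [-0.5, 0.3, 6.4]
gripper_width: 0.522
grasp_force: 61.2
```

step_arm(
  increments=[
    [[0,0,0,0,0,0.02,0],[0,0,0,0,0,0.05,0],[0,0,0,0,0,0.05,0],[0,0,0,0,0,0.06,0],[0,0,0,0,0,0.06,0],[0,0,0,0,0,0.02,0],[0,0,0,0,0,0,0],[0,0,0,0,0,0,0]],
  ],
)

```text
t: 31.75
tcp_pos: [0.4487, -0.0627, 0.2883]
orientation: [-3.141, -0.002, 2.712]
contact_force: [0.3, -0.3, -1.0]
gripper_width: 0.517
grasp_force: 61.3
```

step_arm(
  increments=[
    [[0,0,0,0,0.05,0,0],[0,0,0,0,0.055,0,0],[0,0,0,0,0.055,0,0],[0,0,0,0.002,0.03,0,0],[0,0,0,0,0.01,0,0],[0,0,0,0,0,0,0],[0,0,0,0,0,0,0]],
  ],
)

```text
t: 32.62
tcp_pos: [0.4514, 0.1361, 0.2888]
orientation: [-3.141, -0.001, 2.711]
contact_force: [-0.8, 0.7, 0.4]
gripper_width: 0.517
grasp_force: 61.4
```

```bash
python3 s.py top_large,0.117,.453,.208 cap_large,.26,.453,.136; python3 s.py top_large,0.117,.453,.208 cap_large,.256,.453,.136
```

```text
32.625 [0.4514 0.1361 0.2888] [-3.1406 -0.0005  2.7106] -0.8710484758868878
top_large 0.66 [363.8, 165.8] False [0.4538 0.2094] rms 0.6242347574979926 d [0.0023 0.0733]
cap_large 0.87 [278.4, 292.5] False [0.4509 0.1355] rms 1.5056299920490996 d [-0.0006 -0.0006]
32.775 [0.4516 0.1362 0.2892] [-3.1415  0.0001  2.7103] -0.8707823603577353
top_large 0.62 [363.4, 166.5] False [0.4535 0.2095] rms 0.5049200041468674 d [0.0019 0.0732]
top_large 0.5 [153.4, 404.9] True [ 0.6053 -0.0445] rms 36.462421764001284 d [ 0.1537 -0.1808]
cap_large 0.61 [275.7, 294.6] False [0.4535 0.1343] rms 3.6405601811800388 d [ 0.0019 -0.0019]
```

step_arm(
  increments=[
    [[0,0,0,0.0015,0.035,0,0],[0,0,0,0.001,0.03,0,0],[0,0,0,0,0.0088,0,0],[0,0,0,0,0,-0.025,0],[0,0,0,0,0,-0.025,0],[0,0,0,0,0,-0.01,0],[0,0,0,0,0,0,0],[0,0,0,0,0,0,0]],
  ],
)

```text
t: 33.92
tcp_pos: [0.4547, 0.211, 0.2302]
orientation: [3.14, 0.001, 2.712]
contact_force: [-0.8, 0.4, -0.3]
gripper_width: 0.514
grasp_force: 61.4
```

```bash
python3 s.py top_large,0.117,.453,.209 cap_large,.200,.453,.209;  python3 s.py top_large,0.117,.453,.209
```

```text
33.925 [0.4547 0.211  0.2302] [3.1401 0.0013 2.7115] -0.7292267583799239
top_large 0.72 [273.6, 206.3] False [0.4531 0.2091] rms 6.391678430410858 d [-0.0016 -0.0019]
cap_large 0.83 [274.1, 295.2] False [0.4551 0.21  ] rms 2.492731667744969 d [ 0.0004 -0.001 ]
34.075 [0.4545 0.2111 0.2301] [3.1402 0.0012 2.7117] -0.7291865715501542
top_large 0.78 [274.7, 207.1] False [0.4531 0.2091] rms 6.545485187430387 d [-0.0014 -0.002 ]
```

View pics/wr.png

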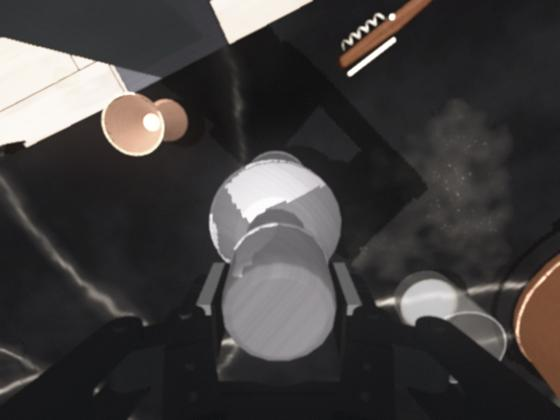

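The cap is at column 278.5 and the strainer at about 275.5, so it is about 1.5 mm off. Correcting it and lowering.

step_arm(
  increments=[
    [[0,0,0,-0.0007,-0.0014,-0.008,0],[0,0,0,0,0,-0.008,0],[0,0,0,0,0,-0.006,0],[0,0,0,0,0,-0.003,0],[0,0,0,0,0,0,0]],
  ],
)

```text
t: 34.8
tcp_pos: [0.4534, 0.2095, 0.2039]
orientation: [-3.141, -0.0, 2.712]
contact_force: [-0.6, 0.2, -0.7]
gripper_width: 0.519
grasp_force: 61.4
```

step_arm(
  increments=[
    [[0,0,0,0,0,-0.005,0],[0,0,0,0,0,-0.005,0],[0,0,0,0,0,-0.003,0],[0,0,0,0,0,0,0]],
  ],
)

```text
t: 35.3
tcp_pos: [0.4533, 0.2095, 0.1909]
orientation: [-3.141, -0.0, 2.712]
contact_force: [0.1, -1.0, -1.1]
gripper_width: 0.512
grasp_force: 61.4
```

step_arm(
  increments=[
    [[0,0,0,0,0,-0.0015,0],[0,0,0,0,0,-0.001,0],[0,0,0,0,0,0,0]],
  ],
)

```text
t: 35.67
tcp_pos: [0.4534, 0.2096, 0.1887]
orientation: [3.142, -0.0, 2.712]
contact_force: [0.1, -0.1, -0.7]
gripper_width: 0.512
grasp_force: 61.4
```

step_arm(
  increments=[
    [[0,0,0,0,0,-0.001,0],[0,0,0,0,0,0,0]],
  ],
)

```text
t: 35.92
tcp_pos: [0.4536, 0.2096, 0.1881]
orientation: [3.141, 0.0, 2.712]
contact_force: [-0.7, -0.4, 2.9]
gripper_width: 0.519
grasp_force: 61.8
```

Contact at 0.188, where I expected it. Releasing, retreating and checking.

step_arm(
  increments=[
    [[0,0,0,0,0,-0.001,0],[0,0,0,0,0,0,0.7],[0,0,0,0,0,0,1],[0,0,0,0,0,0,1],[0,0,0,0,0,0.03,1],[0,0,0,0,0,0.05,1],[0,0,0,0,0,0,1],[0,0,0,0,0,0,1]],
  ],
)

```text
t: 36.92
tcp_pos: [0.453, 0.2094, 0.2661]
orientation: [-3.141, -0.001, 2.712]
contact_force: [-0.0, 0.5, -0.3]
gripper_width: 1.001
grasp_force: 0.0
```

```bash
python3 s.py top_large,0.117,.453,.209 cap_large,.157,.453,.209; cp pics/wr.png pics/fin.png
python3 - <<'E'
from h import *
save("sceneF",manip.grab_frame("scene"))
E
```

```text
36.925 [0.453  0.2094 0.2661] [-3.1408 -0.0008  2.7118] -0.7310964341027726
top_large 0.65 [279.6, 186.9] False [0.4537 0.2087] rms 3.6640565006994477 d [ 0.0008 -0.0007]
cap_large 0.95 [280.3, 232.7] False [0.454  0.2086] rms 1.214256288575957 d [ 0.0011 -0.0008]
```

View pics/fin.png

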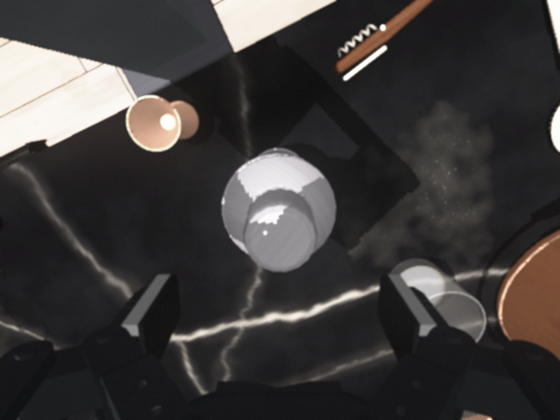

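View pics/sceneF.png

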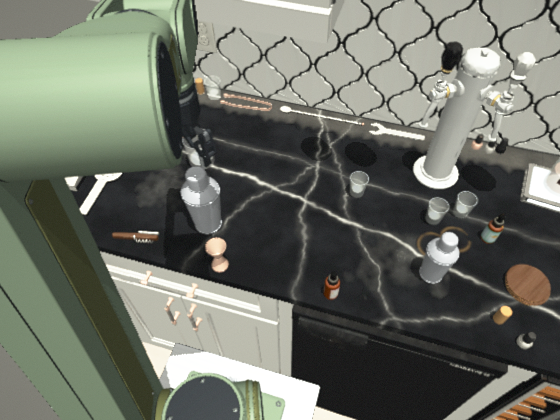

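Both shakers stand closed, the large one at (203,200) and the small one at (438,258). The bystanders visible in the scene picture haven't moved, the wrist picture shows the jigger and tumbler standing, and the gripper is clear.

```bash
python3 -c "
from bench import manip
print(manip.hand_in())"
```

```text
the job is handed in; nothing more can be done
None
```

I closed both shakers where they stand, each with its own strainer and cap seated, left the glasses, jigger and bitters alone, and handed the job in at about 37 s of the 102 s; no verdict came back.

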